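# Seat the keyed drive shaft in the drive head and hold it home

### The job

On the green drive head, first slide the guard plate by its red grip until its square window is centred over the round steel hub. Then lift the keyed shaft with the yellow handle out of its stand, put its end into the hub's bore, turn it while pushing until the key slips into the keyway, and push it fully home, collar flush on the hub, against the ejector spring. Finish while still gripping the yellow handle and holding the shaft fully home (the spring lifts it if you let go), leaving the guard centred and the blue-handled shaft and the other loose things where they are.

Things in the scene. Friction and masses are not known exactly. Their poses are not given: they have to be found in the camera images.
- drive_head: Green drive head bolted to the bench. Origin at bench height under the hub's axis; z up; casing 104 mm in x, from -105 to +140 mm in y; the guard slides along its y between two rails (x = -48 and +48 mm, tops 90 mm above the bench). The hub is fixed and never turns.
- hub_face (a point): Centre of the steel hub's flat top face (54 mm across), 78 mm above the bench, axes as drive_head. Bore 26 mm across with one keyway 10 mm wide, 18.5 mm out from the axis, full depth. The keyway points within 0.5 rad either side of the drive head's +x; its angle is not reported: find it by turning the shaft under light push, or look from above through the window.
- guard (a joint): Travel (m) of the guard along the drive head's +y, 0 to 0.095; stays where left, friction about 2.5 N. Aluminium plate 4 mm thick, top 84 mm above the bench, with a 60 x 60 mm square window, centred over the hub at 0.060 (must be within 0.005). At the start, 0 to 0.025, the plate covers the hub.
- guard_top (a point): Centre of the top of the guard's red grip, a block 40 (drive head x) x 22 (drive head y) x 34 mm high that stands on the guard plate; this point is 118 mm above the bench and 75 mm along the drive head's +y from the window's centre.
- ejector (a joint): How far (m) the spring plunger in the bore is pressed down, 0 to 0.016. At 0 its top is 26 mm below the hub face and it pushes up with 6 N; at 0.012 (shaft fully home) with 12 N.
- shaft: Keyed steel shaft, yellow handle, 104 mm long, about 0.32 kg. Origin at the centre of its lower end, z up the shaft, +x to the key. 24 mm across, lowest 5 mm chamfered to 18 mm. Brass key 7 mm wide, 17 mm out from the axis, 14 to 36 mm above the lower end. Handle block 46 (x) x 24 (y) mm, from 60 to 104 mm, black stripe on the key side. Starts upright, key within 0.6 rad of world +x.
- collar (a point): Point on the shaft's axis at the underside of its collar (44 mm across, 38 to 46 mm above the lower end). Fully home it meets point hub_face. The lowest 14 mm of the shaft enter the bore at any angle; then the key rests on the hub face (this point 24 mm above it) until it meets the keyway.
- stand_a: Grey stand that holds the keyed shaft, fixed, 64 x 64 x 50 mm on a 90 mm square foot, with a square well of 36 mm. Origin at bench height in its middle. The collar rests on its top, so the shaft's lower end starts 12 mm above the bench.
- stand_b: Second stand, the same, fixed, that holds the blue-handled shaft; the two stands change places from run to run.
- blank: Shaft with a blue handle and no key, otherwise the same as the keyed one, in stand_b. Leave it. Origin at its lower end.
- pulley: Aluminium V pulley, 80 mm across, 34 mm high, loose; leave it. Origin under its centre.
- screwdriver: Screwdriver, red handle, 200 mm long, lying along its x; leave it.
- wrench: Steel wrench, 180 mm long, lying along its x; leave it.
- cleaner: Bottle of cleaner, 64 mm across, 190 mm high, loose; leave it.
- grease: Can, 72 mm across, 85 mm high, loose; leave it.
- torch: Torch, 145 mm long, 38 mm across, lying along its x; leave it.

How it is judged (in metres and radians):
On the way, in this order (a step that is already met when the one before it is completed fails the run):
1. the guard's window is centred over the hub (value of joint guard between 0.055 and 0.065 m and velocity of joint guard between -0.01 and 0.01 m/s), for 0.2 s.
2. the keyed shaft is lifted out of its stand by the gripper (height (world z) of shaft above 0.06 m and contact force between the fingers and shaft above 2 N), for 0.1 s.
3. the key has entered the keyway (z of collar in the frame of hub_face below 0.018 m and horizontal distance between collar and hub_face below 0.004 m), for 0.1 s.
At the end, for the whole second after the job is handed in: For the last second: collar within 2 mm of the hub face, 3 mm of the bore axis, upright within 0.06 rad, at rest, ejector pressed 9.5 mm or more, shaft gripped by the fingers (over 2 N), guard window still within 5 mm of centred (value of joint guard between 0.055 and 0.065 m and z of collar in the frame of hub_face below 0.002 m and horizontal distance between collar and hub_face below 0.003 m and angle between shaft's own z axis and vertical below 0.06 rad and value of joint ejector above 0.0095 m and contact force between the fingers and shaft above 2 N and linear speed of shaft below 0.02 m/s); the arm keeps its last pose, push and grip.
It fails at once if the blue-handled shaft is moved more than 30 mm (distance of blank from where it was at the start of the episode above 0.03 m).
It fails at once if another loose thing on the bench is moved more than 30 mm (distance of any of pulley, screwdriver, wrench, cleaner, grease, torch from where it was at the start of the episode above 0.03 m).
It also fails if it takes over 67 s, if anything falls off the work surface, if the arm or the gripper's body presses on something with over 40 N, if the wrist force passes 120 N, or if a joint passes its speed limit or range.

### The arm

A 6-joint arm with a two-finger parallel gripper is mounted at the origin on the work surface. World frame = base frame: x ahead of the robot, y to its left, z up, the work surface at z = 0. Lengths are in m, angles in degrees, forces in N, time in s.
With the tool pointing down it reaches from about 0.375 to 0.9 m from the base axis. Payload 3.1 kg.
Tool frame: the origin (TCP) lies at the very end of the fingers, on their centre line; the grasp point (between the pads) lies 19 mm behind it; z points along the fingers, y is the line along which they close (so a half turn about z gives the same grasp; the last joint's range is limited). The gripper opens to 87 mm and grips with 3 to 60 N. Pads are 19 mm wide; open, the fingers measure 117 mm over their backs; the gripper's body (75 mm by 190 mm) begins 51 mm behind the grasp point.
Start: joints at [59.387, 30.224, 82.088, -0, 67.689, -10.227], TCP at [0.218, 0.586, 0.223] pointing down, gripper open.
Joint ranges: [-176.69, 176.69], [-43.24, 126.21], [12.49, 139.97], [-82, 262], [0, 151.66], [-163.58, 163.58]. Speed limits (degrees/s): [159.86, 159.86, 180, 180, 180, 180].

### API

Orientations are given as a 3x3 rotation matrix whose columns are the frame's x, y, z axes.
In Python, from rig import bot gives the robot as it stands.
- The arm moves only by the tool move_arm, never from a script. Its argument "increments" is a list of rows, each an object with "xyz": the shift along the tool's x, y, z in mm, a list of three; "roll": the turn about the tool's z in rad; "grip": the opening in per cent of the stroke, from 0 (shut) to 100 (fully open). A call has 1 to 5 rows; each row shifts and turns the commanded pose from where the row before left it, along the tool's axes as they then stand; what a row does not reach is not made up. A row lasts 1/12 s, in which the tool goes at most 41.7 mm and 7.16 degrees, less where a joint would pass 70% of its speed; a pose out of reach is approached as far as the arm can. A call is refused whole if a number of a shift passes 41.7 or a number of a turn 0.125, either way. A call with a gripper value outside its range is refused whole. The fingers move at their own pace and stop on an object; the grip force is fixed at half the most. Time passes only in rows, so rows that do not move let the fingers close. It gives the time, the measured TCP pose, the force, the opening and the grip force at its end, in the units of the state.
- bot.read_state(): the state, without advancing time (a new reading comes with each control period).
- bot.capture(name): name is "side" or "top" or "wrist"; returns (picture, depth): 384x512x3 uint8, red, green, blue; 384x512 float32, m along the optical axis (not along the pixel's ray), 0 where there is no reading.
- bot.camera_model(name): a dict with "intrinsics" (3x3 intrinsics, pixels), "D" ([k1, k2, p1, p2, k3] as OpenCV has them; the pictures are not rectified), "rvec" (rotation vector, rad) and "tvec" (3), from world to camera coordinates, as OpenCV has them; the wrist camera has in their place "tool_from_camera" (4x4, takes a point from camera to tool coordinates, whose origin is the TCP and whose axes are the flange's). Camera axes: x right, y down, z forward; pixel columns grow to the right and rows downward; lengths in m; the calibration is good to about 2 mm. A picture is of the moment at which its call begins: read the wrist's pose just before it. camera_model takes no time and is no camera call.
- bot.hand_in(): hands the job in; it is judged then, once.
Trained networks look in the newest picture that a camera, given by its name, has taken for a name from the list of things; names that differ only in an ending like _2 or _b are one class to them, and where a whole thing is asked for, a point or a joint stands for the part that bears it (a point fixed in the world has none). Each returns a list of dicts, best first, with "conf" (0 to 1); they miss things now and then, are a little off and sometimes report something else, mostly with a low value. They report only what shows in the picture. A call takes as long as a camera call.
- bot.spot_in(label, camera): "at" ([x, y, z] in m, in the coordinates of the camera as it stood for that picture, good to about 4 mm: the middle of the surface that is visible of it).
- bot.trace(label, camera): "mask" (384x512 bool, what is visible of it).
The state is a dict: "time_s": time; "joint_positions": joint angles; "qvel": joint speeds; "tau": joint torques, N m; "position": TCP position; "tcp_rot": TCP orientation; "force": force on the tool from outside, world axes, zero at the start; "moment": the same for the moment, N m; "opening": opening from 0.0 (shut) to 1.0 (fully open); "grasp_force": force on a finger pad.
Only numpy, scipy, OpenCV 4.12 (cv2) and the standard library are available. Lean on these libraries where they do the work, as an engineer would, in place of code of your own. Each camera call takes 0.05 s, during which the arm holds its last target. There are 200 camera calls.

## Working session

There is one attempt and no reset: what is moved stays moved. The work goes in short steps, Python scripts to look and compute and a tool call to move; the robot and the scene stay as the last step left them, time stands still between calls to the robot, and variables do not carry over. Pictures are saved under pics/ and viewed, at most 10 in all, crops included, and the job is handed in when it is done.

Besides the shell and the picture viewer there is one more tool, called after "Request:" by a JSON object that holds its "op" and its "data". move_arm: Moves the arm, as the interface text tells. Its arguments: {"type":"object","properties":{"increments":{"type":"array"}},"required":["increments"]}

```bash
mkdir -p pics; ls
cat > h.py <<'E'
from rig import bot
import numpy as np, cv2
def cam(name):
    m=bot.camera_model(name); K=np.array(m["intrinsics"]); D=np.array(m["D"])
    if name=="wrist":
        s=bot.read_state(); T=np.eye(4); T[:3,:3]=np.array(s["tcp_rot"]); T[:3,3]=s["position"]
        W=T@np.array(m["tool_from_camera"])
    else:
        R=cv2.Rodrigues(np.array(m["rvec"],float))[0]; W=np.eye(4); W[:3,:3]=R.T; W[:3,3]=-R.T@np.array(m["tvec"],float).ravel()
    return K,D,W
def world(name,p,W): return (W[:3,:3]@np.asarray(p).T).T+W[:3,3]
def px2w(name,uv,W,z=None,d=None):
    K,D,_=cam(name); n=cv2.undistortPoints(np.array(uv,float).reshape(-1,1,2),K,D).reshape(-1,2)
    r=np.c_[n,np.ones(len(n))]
    if d is not None: return world(name,r*np.asarray(d).reshape(-1,1),W)
    v=r@W[:3,:3].T; return W[:3,3]+v*((z-W[2,3])/v[:,2])[:,None]
def save(img,f): cv2.imwrite("pics/"+f,img[...,::-1])
E
python3 - <<'E'
from h import *
s=bot.read_state(); print(s["time_s"],s["position"],np.round(s["tcp_rot"],3).tolist(),s["opening"])
for c in ["top","side"]:
    K,D,W=cam(c); im,d=bot.capture(c); save(im,c+"1.png")
    print(c,np.round(W[:3,3],3))
    for l in ["drive_head","guard_top","guard","shaft","blank","stand_a","pulley","screwdriver","wrench","cleaner","grease","torch"]:
        r=bot.spot_in(l,c)
        print(l,[(round(x["conf"],2),np.round(world(c,x["at"],W),3).tolist()) for x in r[:3]])
print(bot.read_state()["time_s"])
E
```

```text
pics
0.0 [0.21731814 0.58525141 0.22158514] [[-0.937, 0.348, -0.001], [0.348, 0.937, -0.002], [0.0, -0.002, -1.0]] 1.0019871352511514
top [ 0.327 -0.042  1.27 ]
drive_head [(0.64, [0.521, -0.144, 0.076])]
guard_top [(0.79, [0.531, -0.166, 0.085])]
guard [(0.83, [0.536, -0.164, 0.084]), (0.38, [0.597, 0.176, 0.115]), (0.29, [0.588, 0.167, 0.014])]
shaft [(0.66, [0.598, 0.177, 0.117])]
blank [(0.71, [0.459, 0.174, 0.114]), (0.62, [0.586, 0.169, 0.015])]
stand_a [(0.69, [0.584, 0.167, 0.018]), (0.68, [0.452, 0.166, 0.005])]
pulley [(0.56, [0.373, -0.373, 0.016])]
screwdriver [(0.71, [0.439, -0.486, 0.022]), (0.55, [0.458, 0.176, 0.117])]
wrench [(0.59, [0.751, -0.01, 0.007])]
cleaner []
grease [(0.65, [0.473, 0.391, 0.084])]
torch [(0.81, [0.69, 0.388, 0.034]), (0.5, [0.531, -0.168, 0.086]), (0.45, [0.587, 0.168, 0.014])]
side [ 0.393 -1.137  0.913]
drive_head []
guard_top [(0.37, [0.46, 0.154, 0.021])]
guard [(0.74, [0.536, -0.172, 0.085]), (0.58, [0.661, -0.428, 0.105])]
shaft [(0.66, [0.604, 0.168, 0.093])]
blank [(0.75, [0.462, 0.17, 0.088])]
stand_a [(0.65, [0.46, 0.15, 0.02])]
pulley [(0.8, [0.376, -0.387, 0.02]), (0.29, [0.526, -0.205, 0.076])]
screwdriver [(0.7, [0.44, -0.491, 0.023]), (0.29, [0.377, -0.388, 0.02])]
wrench [(0.67, [0.754, -0.025, 0.004])]
cleaner [(0.95, [0.661, -0.433, 0.103])]
grease [(0.73, [0.476, 0.374, 0.06]), (0.73, [0.527, -0.205, 0.072])]
torch [(0.67, [0.593, 0.153, 0.026]), (0.58, [0.69, 0.384, 0.031])]
1.3
```

View pics/top1.png

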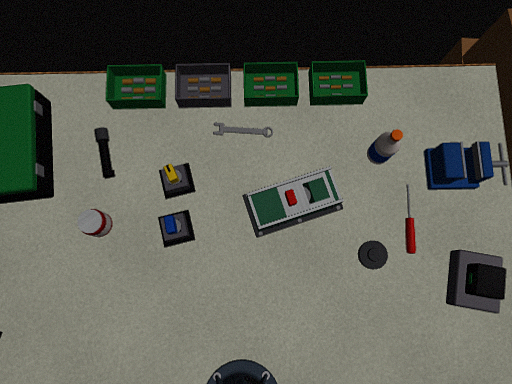

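```bash
cat >> h.py <<'E'
def cloud(name,im,d,W):
    K,D,_=cam(name); v,u=np.mgrid[0:384,0:512]
    P=px2w(name,np.c_[u.ravel(),v.ravel()],W,d=d.ravel()).reshape(384,512,3); P[d<=0]=np.nan
    return P
def rect(pts):
    c,s,a=cv2.minAreaRect((pts[:,:2]*1000).astype(np.float32)); return np.round(c,1),np.round(s,1),round(a,1)
E
python3 - <<'E'
from h import *
c="top"; K,D,W=cam(c); im,d=bot.capture(c); P=cloud(c,im,d,W)
h=cv2.cvtColor(im,cv2.COLOR_RGB2HSV).astype(int)
red=((h[...,0]<8)|(h[...,0]>172))&(h[...,1]>140)&(h[...,2]>80)
near=lambda x,y,r:(np.hypot(P[...,0]-x,P[...,1]-y)<r)
z=P[...,2]
m=red&near(.53,-.16,.16)&(z>.1); print("grip",m.sum(),rect(P[m]),np.median(z[m]))
m=near(.53,-.16,.2)&(z>.065)&(z<.1); print("head top",m.sum(),rect(P[m]))
m=near(.53,-.16,.16)&(z>.0868)&(z<.096); print("rails",m.sum(),rect(P[m]))
yel=(h[...,0]>18)&(h[...,0]<35)&(h[...,1]>120)
m=near(.598,.177,.04)&(z>.095); print("handle",m.sum(),rect(P[m]),np.median(z[m]))
k=m&(h[...,2]<70); print("stripe",P[k].mean(0),k.sum())
m=near(.459,.174,.04)&(z>.095); print("blank",rect(P[m]))
E
```

```text
grip 104 (array([ 527.8, -143.1]), array([38.4, 19.6]), 17.7) 0.11765528138650372
head top 3246 (array([ 530.2, -155.2]), array([106.9, 244.5]), 17.2)
rails 648 (array([ 531. , -155.4]), array([104.3, 243.4]), 17.3)
handle 163 (array([601.2, 181. ]), array([47.2, 24. ]), 24.1) 0.11561222482829803
stripe [0.59718427 0.18038933 0.11115852] 28
blank (array([461.7, 179.9]), array([46.2, 24.2]), 11.6)
```

The top picture shows the red grip at (291,197), the dark window at (318,189), the yellow handle at (172,173) and the blue one at (171,224). The head yaw is about 17.3°, the hub is near (0.536, -0.172) and the guard is near 0.015. The shaft key yaw is about 24°.

```bash
cat >> h.py <<'E'
import json
def plan(target,yaw_y=None,step=41,rstep=0.12,n=None):
    """rows from the measured pose to target (m); yaw_y: wanted tool-y yaw, deg (short way unless given as delta roll tuple)"""
    s=bot.read_state(); R=np.array(s["tcp_rot"]); p=np.array(s["position"]); y0=np.arctan2(R[1,1],R[0,1])
    if isinstance(yaw_y,tuple): roll=yaw_y[0]
    elif yaw_y is None: roll=0
    else: roll=-((np.radians(yaw_y)-y0+np.pi)%(2*np.pi)-np.pi)
    dp=(np.array(target)-p)*1000
    n=n or int(max(np.ceil(np.linalg.norm(dp)/step),np.ceil(abs(roll)/rstep),1)); rows=[]
    for i in range(n):
        a=y0-roll*i/n; Y=np.array([np.cos(a),np.sin(a),0]); Z=np.array([0,0,-1.]); X=np.cross(Y,Z)
        q=dp/n; rows.append({"xyz":[round(float(q@X),1),round(float(q@Y),1),round(float(q@Z),1)],"roll":round(roll/n,4)})
    print("y0",round(np.degrees(y0),1),"dp",np.round(dp,1),"roll",round(roll,3),"n",n)
    for i in range(0,n,5): print(json.dumps(rows[i:i+5]))
E
python3 - <<'E'
from h import *
print(np.round(bot.camera_model("wrist")["tool_from_camera"],3).tolist())
plan([.527,-.143,.222],(2.484,),n=20)
E
```

```text
[[0.0, -0.952, -0.305, 0.084], [1.0, 0.001, -0.001, 0.0], [0.001, -0.305, 0.952, -0.161], [0.0, 0.0, 0.0, 1.0]]
y0 69.6 dp [ 3.093e+02 -7.289e+02 -6.000e-01] roll 2.484 n 20
[{"xyz": [-27.2, -28.8, 0.0], "roll": 0.1242}, {"xyz": [-30.5, -25.2, 0.0], "roll": 0.1242}, {"xyz": [-33.4, -21.2, 0.0], "roll": 0.1242}, {"xyz": [-35.8, -16.9, 0.0], "roll": 0.1242}, {"xyz": [-37.6, -12.3, 0.0], "roll": 0.1242}]
[{"xyz": [-38.9, -7.6, 0.0], "roll": 0.1242}, {"xyz": [-39.5, -2.7, 0.0], "roll": 0.1242}, {"xyz": [-39.5, 2.2, 0.0], "roll": 0.1242}, {"xyz": [-39.0, 7.1, 0.0], "roll": 0.1242}, {"xyz": [-37.8, 11.9, 0.0], "roll": 0.1242}]
[{"xyz": [-36.0, 16.4, 0.0], "roll": 0.1242}, {"xyz": [-33.7, 20.8, 0.0], "roll": 0.1242}, {"xyz": [-30.9, 24.8, 0.0], "roll": 0.1242}, {"xyz": [-27.6, 28.4, 0.0], "roll": 0.1242}, {"xyz": [-23.8, 31.6, 0.0], "roll": 0.1242}]
[{"xyz": [-19.7, 34.3, 0.0], "roll": 0.1242}, {"xyz": [-15.3, 36.5, 0.0], "roll": 0.1242}, {"xyz": [-10.7, 38.1, 0.0], "roll": 0.1242}, {"xyz": [-5.9, 39.2, 0.0], "roll": 0.1242}, {"xyz": [-1.0, 39.6, 0.0], "roll": 0.1242}]
```

Request:
{"op": "move_arm", "data": {"increments": [{"xyz": [-27,-29,0],"roll": 0.124,"grip": 100},{"xyz": [-30.5,-25,0],"roll": 0.124,"grip": 100},{"xyz": [-33.5,-21,0],"roll": 0.124,"grip": 100},{"xyz": [-36,-17,0],"roll": 0.124,"grip": 100},{"xyz": [-37.5,-12.5,0],"roll": 0.124,"grip": 100}]}}

```text
time_s: 1.77
position: [0.2953, 0.4021, 0.2227]
tcp_rot: [[-0.556, 0.831, 0.001], [0.831, 0.556, 0.0], [-0.0, 0.001, -1.0]]
force: [1.3, -0.1, 1.1]
opening: 1.0
grasp_force: 0.0
```

Request:
{"op": "move_arm", "data": {"increments": [{"xyz": [-39,-7.5,0],"roll": 0.124,"grip": 100},{"xyz": [-39.5,-2.5,0],"roll": 0.124,"grip": 100},{"xyz": [-39.5,2,0],"roll": 0.124,"grip": 100},{"xyz": [-39,7,0],"roll": 0.124,"grip": 100},{"xyz": [-38,12,0],"roll": 0.124,"grip": 100}]}}

```text
time_s: 2.18
position: [0.3732, 0.2195, 0.2229]
tcp_rot: [[0.031, 1.0, 0.001], [1.0, -0.031, 0.0], [0.0, 0.001, -1.0]]
force: [-0.1, -0.9, 0.6]
opening: 0.999
grasp_force: 0.0
```

Request:
{"op": "move_arm", "data": {"increments": [{"xyz": [-36,16.5,0],"roll": 0.124,"grip": 100},{"xyz": [-34,21,0],"roll": 0.124,"grip": 100},{"xyz": [-31,25,0],"roll": 0.124,"grip": 100},{"xyz": [-27.5,28.5,0],"roll": 0.124,"grip": 100},{"xyz": [-24,31.5,0],"roll": 0.124,"grip": 100}]}}

```text
time_s: 2.6
position: [0.4514, 0.0366, 0.2229]
tcp_rot: [[0.606, 0.795, 0.001], [0.795, -0.606, 0.0], [0.001, 0.001, -1.0]]
force: [0.7, 0.7, -0.2]
opening: 1.0
grasp_force: 0.0
```

Request:
{"op": "move_arm", "data": {"increments": [{"xyz": [-19.5,34.5,0],"roll": 0.124,"grip": 100},{"xyz": [-15.5,36.5,0],"roll": 0.124,"grip": 100},{"xyz": [-10.5,38,0],"roll": 0.124,"grip": 100},{"xyz": [-6,39,0],"roll": 0.124,"grip": 100},{"xyz": [-1,39.5,0],"roll": 0.124,"grip": 100}]}}

```text
time_s: 3.02
position: [0.5292, -0.1452, 0.2227]
tcp_rot: [[0.956, 0.295, 0.0], [0.295, -0.956, -0.0], [0.0, 0.0, -1.0]]
force: [1.8, -0.3, 0.2]
opening: 1.001
grasp_force: 0.0
```

Request:
{"op": "move_arm", "data": {"increments": [{"xyz": [0,0,0],"roll": 0,"grip": 100},{"xyz": [0,0,0],"roll": 0,"grip": 100}]}}

```text
time_s: 3.18
position: [0.5295, -0.1454, 0.2224]
tcp_rot: [[0.954, 0.298, 0.001], [0.298, -0.954, -0.0], [0.001, 0.001, -1.0]]
force: [-0.0, 0.5, 0.1]
opening: 1.002
grasp_force: 0.0
```

Run:
```python
from h import *
c="wrist"; K,D,W=cam(c); im,d=bot.capture(c); P=cloud(c,im,d,W); save(im,"w1.png"); z=P[...,2]
h=cv2.cvtColor(im,cv2.COLOR_RGB2HSV).astype(int)
red=((h[...,0]<8)|(h[...,0]>172))&(h[...,1]>140)&(h[...,2]>60)
m=red&(z>.112)&(z<.125); print("grip",m.sum(),rect(P[m]),np.median(z[m]))
m=(z>.0868)&(z<.1); print("rails",m.sum(),rect(P[m]))
m=(z>.075)&(z<.08)&(np.hypot(P[...,0]-.536,P[...,1]+.172)<.06); print("hub",m.sum(),rect(P[m]))
```

```text
grip 1059 (array([ 528.5, -142.5]), array([38.8, 20.6]), 16.6) 0.11708797046933672
rails 4405 (array([ 532.4, -155.2]), array([104.1, 244.4]), 17.1)
hub 1587 (array([ 540.7, -170.4]), array([ 96.8, 119.6]), 17.6)
```

View pics/w1.png

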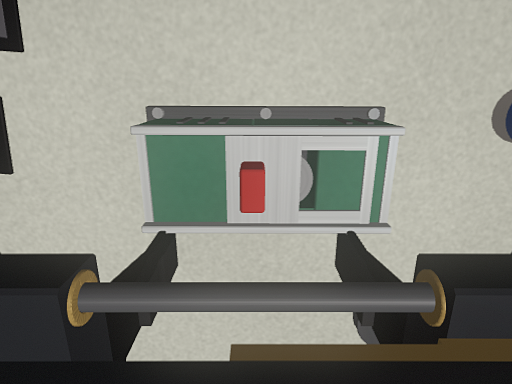

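The picture shows the red grip at (252,187), with the hub edge visible at (306,180) in the window at (333,180). The guard needs about +44.5 mm. I'll descend and grip.

Request:
{"op": "move_arm", "data": {"increments": [{"xyz": [-0.3,-3,30],"roll": 0,"grip": 100},{"xyz": [0,0,35],"roll": 0,"grip": 100},{"xyz": [0,0,35],"roll": 0,"grip": 100},{"xyz": [0,0,20],"roll": 0,"grip": 100},{"xyz": [0,0,10],"roll": 0,"grip": 100}]}}

```text
time_s: 3.65
position: [0.5247, -0.1375, 0.0899]
tcp_rot: [[0.953, 0.304, -0.006], [0.304, -0.953, 0.003], [-0.005, -0.005, -1.0]]
force: [-0.7, 0.7, 0.8]
opening: 0.997
grasp_force: 0.0
```

Request:
{"op": "move_arm", "data": {"increments": [{"xyz": [0,0,0],"roll": 0,"grip": 20},{"xyz": [0,0,0],"roll": 0,"grip": 10},{"xyz": [0,0,0],"roll": 0,"grip": 10},{"xyz": [0,0,0],"roll": 0,"grip": 10},{"xyz": [0,0,0],"roll": 0,"grip": 10}]}}

```text
time_s: 4.07
position: [0.5285, -0.1407, 0.0941]
tcp_rot: [[0.954, 0.301, 0.003], [0.301, -0.954, -0.001], [0.002, 0.002, -1.0]]
force: [0.6, -1.3, -0.3]
opening: 0.707
grasp_force: 0.0
```

Request:
{"op": "move_arm", "data": {"increments": [{"xyz": [0,0,0],"roll": 0,"grip": 10},{"xyz": [0,0,0],"roll": 0,"grip": 10},{"xyz": [0,0,0],"roll": 0,"grip": 10},{"xyz": [0,0,0],"roll": 0,"grip": 10}]}}

```text
time_s: 4.4
position: [0.5275, -0.1404, 0.0927]
tcp_rot: [[0.954, 0.301, 0.0], [0.301, -0.954, -0.0], [0.0, 0.0, -1.0]]
force: [0.4, -0.1, 0.0]
opening: 0.401
grasp_force: 0.0
```

Request:
{"op": "move_arm", "data": {"increments": [{"xyz": [0,0,0],"roll": 0,"grip": 10},{"xyz": [0,0,0],"roll": 0,"grip": 10},{"xyz": [0,0,0],"roll": 0,"grip": 10},{"xyz": [0,0,0],"roll": 0,"grip": 10},{"xyz": [0,0,0],"roll": 0,"grip": 10}]}}

```text
time_s: 4.82
position: [0.5276, -0.1408, 0.0925]
tcp_rot: [[0.954, 0.301, 0.0], [0.301, -0.954, -0.001], [0.0, 0.001, -1.0]]
force: [-0.6, -2.3, 0.4]
opening: 0.25
grasp_force: 30.0
```

Request:
{"op": "move_arm", "data": {"increments": [{"xyz": [0,0,0],"roll": 0,"grip": 10},{"xyz": [0,0,0],"roll": 0,"grip": 10}]}}

```text
time_s: 4.98
position: [0.5276, -0.1407, 0.0926]
tcp_rot: [[0.954, 0.301, 0.0], [0.301, -0.954, -0.0], [0.0, 0.001, -1.0]]
force: [-0.1, -2.4, 0.1]
opening: 0.252
grasp_force: 30.0
```

Request:
{"op": "move_arm", "data": {"increments": [{"xyz": [0,-8,0],"roll": 0,"grip": 10},{"xyz": [0,-12,0],"roll": 0,"grip": 10},{"xyz": [0,-12,0],"roll": 0,"grip": 10},{"xyz": [0,-7,0],"roll": 0,"grip": 10},{"xyz": [0,-3.5,0],"roll": 0,"grip": 10}]}}

```text
time_s: 5.4
position: [0.5144, -0.0981, 0.0926]
tcp_rot: [[0.953, 0.302, 0.0], [0.302, -0.953, 0.0], [0.0, -0.0, -1.0]]
force: [-0.0, -2.5, -3.7]
opening: 0.25
grasp_force: 30.0
```

Request:
{"op": "move_arm", "data": {"increments": [{"xyz": [0,0,0],"roll": 0,"grip": 10},{"xyz": [0,0,0],"roll": 0,"grip": 10},{"xyz": [0,0,0],"roll": 0,"grip": 10}]}}

```text
time_s: 5.65
position: [0.5146, -0.0988, 0.0926]
tcp_rot: [[0.954, 0.301, -0.0], [0.301, -0.954, 0.001], [0.0, -0.001, -1.0]]
force: [1.9, 2.3, 0.8]
opening: 0.253
grasp_force: 30.0
```

Request:
{"op": "move_arm", "data": {"increments": [{"xyz": [0,0,0],"roll": 0,"grip": 60},{"xyz": [0,0,0],"roll": 0,"grip": 60},{"xyz": [0,0,0],"roll": 0,"grip": 60},{"xyz": [0,0,0],"roll": 0,"grip": 60},{"xyz": [0,0,0],"roll": 0,"grip": 60}]}}

```text
time_s: 6.07
position: [0.5146, -0.1001, 0.0925]
tcp_rot: [[0.954, 0.301, -0.0], [0.301, -0.954, -0.0], [-0.0, 0.0, -1.0]]
force: [-0.8, -0.2, -0.3]
opening: 0.542
grasp_force: 0.0
```

Request:
{"op": "move_arm", "data": {"increments": [{"xyz": [0,0,-20],"roll": 0,"grip": 60},{"xyz": [0,10,-35],"roll": 0,"grip": 60},{"xyz": [0,20,-38],"roll": 0,"grip": 60},{"xyz": [0,20,-35],"roll": 0,"grip": 60},{"xyz": [0,0,-5],"roll": 0,"grip": 60}]}}

```text
time_s: 6.48
position: [0.5349, -0.1522, 0.2312]
tcp_rot: [[0.954, 0.299, 0.014], [0.299, -0.954, -0.009], [0.011, 0.013, -1.0]]
force: [1.3, -0.3, 0.4]
opening: 0.599
grasp_force: 0.0
```

Request:
{"op": "move_arm", "data": {"increments": [{"xyz": [0,0,0],"roll": 0,"grip": 60},{"xyz": [0,0,0],"roll": 0,"grip": 60}]}}

```text
time_s: 6.65
position: [0.5287, -0.1466, 0.2241]
tcp_rot: [[0.954, 0.301, -0.001], [0.301, -0.954, 0.001], [-0.001, -0.001, -1.0]]
force: [-1.1, 0.4, -0.3]
opening: 0.599
grasp_force: 0.0
```

Run:
```python
from h import *
c="wrist"; K,D,W=cam(c); im,d=bot.capture(c); P=cloud(c,im,d,W); z=P[...,2]
np.savez("w2.npz",P=P,im=im)
print(bot.read_state()["position"],bot.read_state()["joint_positions"])
h=cv2.cvtColor(im,cv2.COLOR_RGB2HSV).astype(int)
red=((h[...,0]<8)|(h[...,0]>172))&(h[...,1]>140)&(h[...,2]>60)
m=red&(z>.112)&(z<.125); print("grip",m.sum(),rect(P[m]),np.median(z[m]))
m=(z>.0868)&(z<.1); print("rails",m.sum(),rect(P[m]))
r=(np.hypot(P[...,0]-.537,P[...,1]+.172)<.028)
m=r&(z>.0765)&(z<.0795); print("hub",m.sum(),rect(P[m]),np.nanpercentile(z[r],[5,30,50,70,95]), cv2.minEnclosingCircle((P[m][:,:2]*1000).astype(np.float32)))
m=r&(z<.073);print("bore",m.sum())
vs,us=np.where(r); x0,y0=us.min()-25,vs.min()-25
cr=im[y0:vs.max()+25,x0:us.max()+25]; print(x0,y0,cr.shape)
save(cv2.resize(cr,None,fx=5,fy=5,interpolation=cv2.INTER_CUBIC)[:600,:800],"hub.png")
```

```text
[ 0.52799843 -0.14596096  0.22305037] [-2.71462375e+01  2.43292485e+01  9.30535436e+01  4.97846139e-03
  6.28317349e+01  4.53279595e+01]
grip 1056 (array([515. , -99.5]), array([39.2, 20.7]), 16.7) 0.1170707391364546
rails 4475 (array([ 532.2, -155.3]), array([104. , 245.1]), 17.3)
hub 1536 (array([ 537.6, -171.8]), array([53.2, 53.2]), 17.0) [0.05918234 0.24733382 0.30866703 0.32195331 0.3306594 ] ((537.164794921875, -171.60206604003906), 27.101728439331055)
bore 781
230 123 (261, 237, 3)
```

View pics/hub.png

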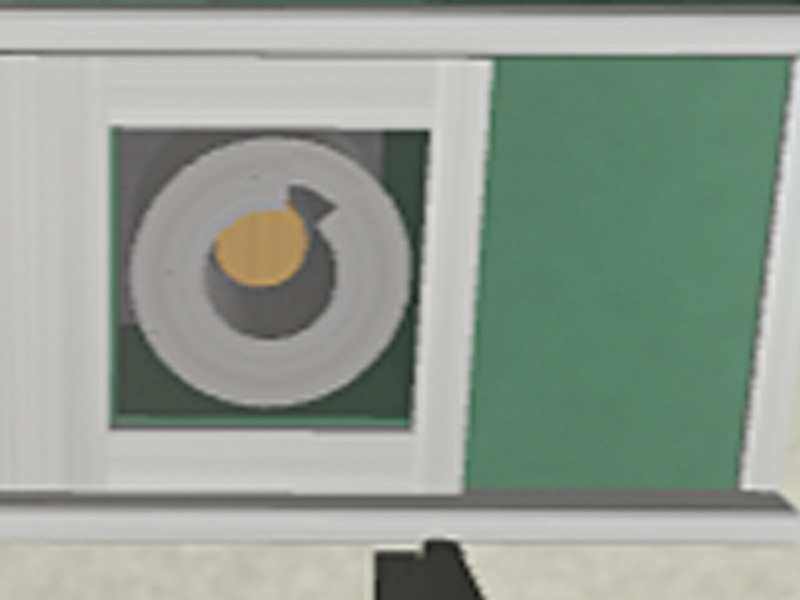

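The crop shows the hub centred in the window, with the keyway's outer end at about (312,195), to the upper right of the bore.

Run:
```python
from h import *
c="wrist"; K,D,W=cam(c); W0=W
pts=np.array([[288,183],[335,207],[312,195],[268,272]])/5+[230,123]
w=px2w(c,pts,W,z=.078)*1000
print(np.round(w,1)); 
for p in w[:3]:
    v=p[:2]-[537.4,-171.7]; print(np.round(np.hypot(*v),1),np.degrees(np.arctan2(v[1],v[0])))
plan([.590,.178,.222],-66)
```

```text
[[ 554.6 -168.8   78. ]
 [ 552.9 -178.8   78. ]
 [ 553.8 -173.9   78. ]
 [ 537.  -170.9   78. ]]
17.5 9.593437243976823
17.1 -24.694917838265507
16.6 -7.617194377659254
y0 -72.5 dp [ 62.  324.   -1.1] roll -0.113 n 9
[{"xyz": [17.4, -32.3, 0.1], "roll": -0.0126}, {"xyz": [17.8, -32.0, 0.1], "roll": -0.0126}, {"xyz": [18.2, -31.8, 0.1], "roll": -0.0126}, {"xyz": [18.6, -31.6, 0.1], "roll": -0.0126}, {"xyz": [19.0, -31.3, 0.1], "roll": -0.0126}]
[{"xyz": [19.4, -31.1, 0.1], "roll": -0.0126}, {"xyz": [19.8, -30.8, 0.1], "roll": -0.0126}, {"xyz": [20.2, -30.6, 0.1], "roll": -0.0126}, {"xyz": [20.6, -30.3, 0.1], "roll": -0.0126}]
```

Request:
{"op": "move_arm", "data": {"increments": [{"xyz": [17.5,-32,0],"roll": -0.0125,"grip": 90},{"xyz": [18,-32,0],"roll": -0.0125,"grip": 90},{"xyz": [18,-32,0],"roll": -0.0125,"grip": 90},{"xyz": [18.5,-31.5,0],"roll": -0.0125,"grip": 90},{"xyz": [19,-31.5,0],"roll": -0.0125,"grip": 90}]}}

```text
time_s: 7.12
position: [0.5619, 0.0354, 0.2219]
tcp_rot: [[0.933, 0.361, -0.006], [0.361, -0.933, 0.001], [-0.005, -0.003, -1.0]]
force: [0.7, -1.0, 0.3]
opening: 0.865
grasp_force: 0.0
```

Request:
{"op": "move_arm", "data": {"increments": [{"xyz": [19.5,-31,0],"roll": -0.0125,"grip": 90},{"xyz": [20,-31,0],"roll": -0.0125,"grip": 90},{"xyz": [20,-30.5,0],"roll": -0.0125,"grip": 90},{"xyz": [20.5,-30,0],"roll": -0.0125,"grip": 90},{"xyz": [0,0,0],"roll": 0,"grip": 90}]}}

```text
time_s: 7.53
position: [0.5904, 0.1835, 0.2218]
tcp_rot: [[0.911, 0.413, -0.003], [0.413, -0.911, 0.003], [-0.002, -0.004, -1.0]]
force: [-0.4, -0.3, 0.4]
opening: 0.9
grasp_force: 0.0
```

Request:
{"op": "move_arm", "data": {"increments": [{"xyz": [0,0,0],"roll": 0,"grip": 90},{"xyz": [0,0,0],"roll": 0,"grip": 90},{"xyz": [0,0,0],"roll": 0,"grip": 90}]}}

```text
time_s: 7.78
position: [0.5906, 0.1757, 0.223]
tcp_rot: [[0.914, 0.405, -0.003], [0.405, -0.914, -0.001], [-0.003, -0.001, -1.0]]
force: [0.2, 0.2, -0.3]
opening: 0.898
grasp_force: 0.0
```

Run:
```python
from h import *
s=bot.read_state(); print(s["time_s"],s["position"],s["force"])
c="wrist"; K,D,W=cam(c); im,d=bot.capture(c); P=cloud(c,im,d,W); z=P[...,2]; save(im,"w3.png")
h=cv2.cvtColor(im,cv2.COLOR_RGB2HSV).astype(int)
r=(np.hypot(P[...,0]-.601,P[...,1]-.181)<.045)
m=r&(z>.112)&(z<.122); print("top",m.sum(),rect(P[m]),np.median(z[m]))
k=m&(h[...,2]<70); print("stripe",k.sum(),P[k].mean(0))
m=r&(z>.05)&(z<.062); print("collar",m.sum(),rect(P[m]))
t=[x for x in bot.trace("shaft",c)][:1]
for x in t:
    q=x["mask"]&(z>.112)&(z<.122); print(x["conf"],q.sum(),rect(P[q]))
```

```text
7.7833 [0.59064742 0.17573853 0.22303958] [ 0.23843943  0.22558617 -0.32056846]
top 1377 (array([603. , 181.5]), array([45.7, 23.2]), 23.2) 0.11500997352372971
stripe 137 [0.61301743 0.1860022  0.11584527]
collar 681 (array([603.1, 181.9]), array([62.9, 63.3]), 13.8)
0.61 1377 (array([603. , 181.5]), array([45.7, 23.2]), 23.2)
```

View pics/w3.png

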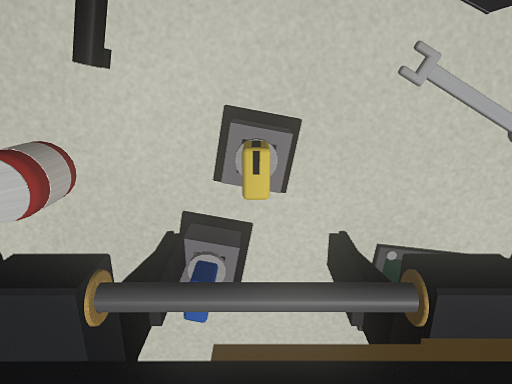

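The picture shows the yellow handle at (256,170) with its black stripe at (256,162), on the key side (+x), aligned with the fingers.

Request:
{"op": "move_arm", "data": {"increments": [{"xyz": [13.5,-0.3,20],"roll": 0,"grip": 90},{"xyz": [0,0,35],"roll": 0,"grip": 90},{"xyz": [0,0,30],"roll": 0,"grip": 90},{"xyz": [0,0,30],"roll": 0,"grip": 90},{"xyz": [0,0,20],"roll": 0,"grip": 90}]}}

```text
time_s: 8.3
position: [0.6026, 0.1808, 0.0867]
tcp_rot: [[0.915, 0.404, -0.004], [0.404, -0.915, -0.001], [-0.004, -0.001, -1.0]]
force: [-0.1, -0.0, 0.5]
opening: 0.902
grasp_force: 0.0
```

Request:
{"op": "move_arm", "data": {"increments": [{"xyz": [0,0,10],"roll": 0,"grip": 90},{"xyz": [0,0,3],"roll": 0,"grip": 90},{"xyz": [0,0,0],"roll": 0,"grip": 90},{"xyz": [0,0,0],"roll": 0,"grip": 60},{"xyz": [0,0,0],"roll": 0,"grip": 60}]}}

```text
time_s: 8.72
position: [0.6055, 0.1824, 0.0783]
tcp_rot: [[0.914, 0.406, 0.004], [0.406, -0.914, 0.0], [0.003, 0.001, -1.0]]
force: [0.1, 0.9, -0.7]
opening: 0.822
grasp_force: 0.0
```

Request:
{"op": "move_arm", "data": {"increments": [{"xyz": [0,0,0],"roll": 0,"grip": 15},{"xyz": [0,0,0],"roll": 0,"grip": 15},{"xyz": [0,0,0],"roll": 0,"grip": 15},{"xyz": [0,0,0],"roll": 0,"grip": 15},{"xyz": [0,0,0],"roll": 0,"grip": 15}]}}

```text
time_s: 9.13
position: [0.6041, 0.1825, 0.0767]
tcp_rot: [[0.914, 0.406, 0.0], [0.406, -0.914, 0.0], [0.0, 0.0, -1.0]]
force: [-0.0, 0.9, -0.5]
opening: 0.459
grasp_force: 0.0
```

Request:
{"op": "move_arm", "data": {"increments": [{"xyz": [0,0,0],"roll": 0,"grip": 15},{"xyz": [0,0,0],"roll": 0,"grip": 15},{"xyz": [0,0,0],"roll": 0,"grip": 15},{"xyz": [0,0,0],"roll": 0,"grip": 15},{"xyz": [0,0,0],"roll": 0,"grip": 15}]}}

```text
time_s: 9.55
position: [0.6042, 0.1823, 0.0764]
tcp_rot: [[0.914, 0.406, 0.0], [0.406, -0.914, -0.0], [0.0, 0.0, -1.0]]
force: [0.5, -1.3, -0.4]
opening: 0.274
grasp_force: 30.0
```

Request:
{"op": "move_arm", "data": {"increments": [{"xyz": [0,0,0],"roll": 0,"grip": 15},{"xyz": [0,0,0],"roll": 0,"grip": 15}]}}

```text
time_s: 9.72
position: [0.6042, 0.1823, 0.0764]
tcp_rot: [[0.914, 0.406, 0.0], [0.406, -0.914, -0.0], [0.0, 0.0, -1.0]]
force: [1.0, -1.2, -0.2]
opening: 0.274
grasp_force: 30.0
```

Request:
{"op": "move_arm", "data": {"increments": [{"xyz": [0,0,-10],"roll": 0,"grip": 15},{"xyz": [0,0,-25],"roll": 0,"grip": 15},{"xyz": [0,0,-30],"roll": 0,"grip": 15},{"xyz": [0,0,-30],"roll": 0,"grip": 15},{"xyz": [0,0,-28],"roll": 0,"grip": 15}]}}

```text
time_s: 10.13
position: [0.6032, 0.1826, 0.2007]
tcp_rot: [[0.914, 0.406, -0.002], [0.406, -0.914, 0.0], [-0.001, -0.001, -1.0]]
force: [0.2, -0.3, -2.5]
opening: 0.272
grasp_force: 30.0
```

Request:
{"op": "move_arm", "data": {"increments": [{"xyz": [0,0,0],"roll": 0,"grip": 15},{"xyz": [0,0,0],"roll": 0,"grip": 15},{"xyz": [0,0,0],"roll": 0,"grip": 15}]}}

```text
time_s: 10.38
position: [0.6025, 0.1824, 0.1983]
tcp_rot: [[0.914, 0.406, -0.003], [0.406, -0.914, -0.0], [-0.003, -0.001, -1.0]]
force: [-0.8, -0.7, -3.4]
opening: 0.275
grasp_force: 30.0
```

Run:
```python
from h import *
s=bot.read_state(); print(s["position"],s["force"])
plan([.5388,-.1719,.205],-98,step=30)
```

```text
[0.60247714 0.18239021 0.19825712] [-0.75548878 -0.72061702 -3.42311744]
y0 -66.0 dp [ -63.7 -354.3    6.7] roll 0.558 n 13
[{"xyz": [-15.5, 22.9, -0.5], "roll": 0.0429}, {"xyz": [-14.6, 23.6, -0.5], "roll": 0.0429}, {"xyz": [-13.5, 24.2, -0.5], "roll": 0.0429}, {"xyz": [-12.5, 24.7, -0.5], "roll": 0.0429}, {"xyz": [-11.4, 25.2, -0.5], "roll": 0.0429}]
[{"xyz": [-10.3, 25.7, -0.5], "roll": 0.0429}, {"xyz": [-9.2, 26.1, -0.5], "roll": 0.0429}, {"xyz": [-8.1, 26.5, -0.5], "roll": 0.0429}, {"xyz": [-6.9, 26.8, -0.5], "roll": 0.0429}, {"xyz": [-5.8, 27.1, -0.5], "roll": 0.0429}]
[{"xyz": [-4.6, 27.3, -0.5], "roll": 0.0429}, {"xyz": [-3.4, 27.5, -0.5], "roll": 0.0429}, {"xyz": [-2.2, 27.6, -0.5], "roll": 0.0429}]
```

Request:
{"op": "move_arm", "data": {"increments": [{"xyz": [-15.5,23,-2],"roll": 0.043,"grip": 15},{"xyz": [-14.5,23.5,-2],"roll": 0.043,"grip": 15},{"xyz": [-13.5,24,-2],"roll": 0.043,"grip": 15},{"xyz": [-12.5,24.5,-1],"roll": 0.043,"grip": 15},{"xyz": [-11.5,25,0],"roll": 0.043,"grip": 15}]}}

```text
time_s: 10.8
position: [0.5772, 0.0459, 0.204]
tcp_rot: [[0.98, 0.2, -0.005], [0.2, -0.98, 0.001], [-0.005, -0.002, -1.0]]
force: [0.3, -0.4, -2.7]
opening: 0.275
grasp_force: 30.0
```

Request:
{"op": "move_arm", "data": {"increments": [{"xyz": [-10.5,25.5,0],"roll": 0.043,"grip": 15},{"xyz": [-9,26,0],"roll": 0.043,"grip": 15},{"xyz": [-8,26.5,0],"roll": 0.043,"grip": 15},{"xyz": [-7,27,0],"roll": 0.043,"grip": 15},{"xyz": [-6,27,0],"roll": 0.043,"grip": 15}]}}

```text
time_s: 11.22
position: [0.5523, -0.0899, 0.2039]
tcp_rot: [[1.0, -0.014, -0.005], [-0.014, -1.0, 0.002], [-0.005, -0.002, -1.0]]
force: [0.5, 0.1, -3.7]
opening: 0.276
grasp_force: 30.0
```

Request:
{"op": "move_arm", "data": {"increments": [{"xyz": [-4.5,27.5,0],"roll": 0.043,"grip": 15},{"xyz": [-3.5,27.5,0],"roll": 0.043,"grip": 15},{"xyz": [-2,27.5,0],"roll": 0.043,"grip": 15},{"xyz": [0,0,0],"roll": 0,"grip": 15},{"xyz": [0,0,0],"roll": 0,"grip": 15}]}}

```text
time_s: 11.63
position: [0.5384, -0.1719, 0.2041]
tcp_rot: [[0.99, -0.143, -0.004], [-0.143, -0.99, 0.003], [-0.005, -0.002, -1.0]]
force: [0.9, 0.6, -3.0]
opening: 0.272
grasp_force: 30.0
```

Request:
{"op": "move_arm", "data": {"increments": [{"xyz": [0,0,0],"roll": 0,"grip": 15},{"xyz": [0,0,0],"roll": 0,"grip": 15},{"xyz": [0,0,0],"roll": 0,"grip": 15}]}}

```text
time_s: 11.88
position: [0.5397, -0.1698, 0.2057]
tcp_rot: [[0.99, -0.139, -0.002], [-0.139, -0.99, 0.001], [-0.002, -0.001, -1.0]]
force: [0.4, 0.3, -2.9]
opening: 0.271
grasp_force: 30.0
```

Run:
```python
from h import *
s=bot.read_state(); print(s["time_s"],s["position"],s["force"],s["joint_positions"])
c="wrist"; K,D,W=cam(c); im,d=bot.capture(c); save(im,"w4.png"); P=cloud(c,im,d,W); z=P[...,2]
m=(z>.168)&(z<.25)&(np.hypot(P[...,0]-.54,P[...,1]+.172)<.04); print("handle?",m.sum(), rect(P[m]) if m.sum()>5 else 0)
h=cv2.cvtColor(im,cv2.COLOR_RGB2HSV).astype(int)
red=((h[...,0]<8)|(h[...,0]>172))&(h[...,1]>140)&(h[...,2]>60)
m=red&(z>.112)&(z<.125); print("grip",m.sum(),rect(P[m]) if m.sum() else 0)
plan([.5388,-.1719,.160],-98)
```

```text
11.8833 [ 0.53970298 -0.1697582   0.20572449] [ 0.37272513  0.29211086 -2.87013567] [-2.87823606e+01  2.68812410e+01  9.16784963e+01  1.55438895e-02
  6.15505550e+01  6.91747960e+01]
handle? 7563 (array([ 540.2, -173.7]), array([48.2, 44.7]), 12.2)
grip 1060 (array([515.5, -99.4]), array([38.7, 21.3]), 17.1)
y0 -98.0 dp [ -1.1  -2.  -46. ] roll 0.001 n 2
[{"xyz": [-0.4, 1.1, 23.0], "roll": 0.0003}, {"xyz": [-0.4, 1.1, 23.0], "roll": 0.0003}]
```

View pics/w4.png

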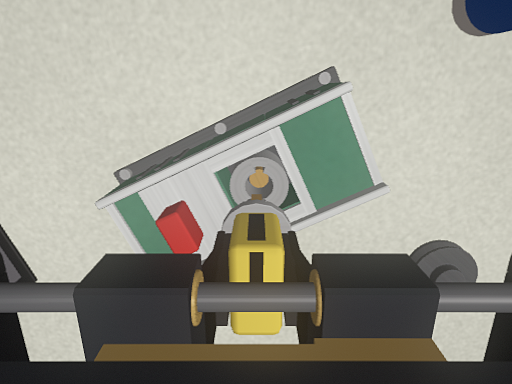

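The picture shows the shaft's key stripe at (256,265) in line with the hub bore at (259,178); the guard is undisturbed. I'll correct by 2 mm and descend to just above the hub.

Request:
{"op": "move_arm", "data": {"increments": [{"xyz": [-0.8,2,15],"roll": 0,"grip": 15},{"xyz": [0,0,18],"roll": 0,"grip": 15},{"xyz": [0,0,16],"roll": 0,"grip": 15},{"xyz": [0,0,8],"roll": 0,"grip": 15},{"xyz": [0,0,0],"roll": 0,"grip": 15}]}}

```text
time_s: 12.35
position: [0.5377, -0.1717, 0.1476]
tcp_rot: [[0.99, -0.139, -0.004], [-0.139, -0.99, 0.002], [-0.004, -0.002, -1.0]]
force: [0.2, -0.1, -3.8]
opening: 0.269
grasp_force: 30.0
```

Request:
{"op": "move_arm", "data": {"increments": [{"xyz": [0,0,0],"roll": 0,"grip": 15},{"xyz": [0,0,0],"roll": 0,"grip": 15},{"xyz": [0,0,0],"roll": 0,"grip": 15},{"xyz": [0,0,0],"roll": 0,"grip": 15}]}}

```text
time_s: 12.68
position: [0.5397, -0.1734, 0.1504]
tcp_rot: [[0.99, -0.14, 0.002], [-0.14, -0.99, -0.001], [0.002, 0.001, -1.0]]
force: [1.2, 0.7, -3.5]
opening: 0.271
grasp_force: 30.0
```

Request:
{"op": "move_arm", "data": {"increments": [{"xyz": [0,0,0],"roll": 0,"grip": 15}]}}

```text
time_s: 12.77
position: [0.5394, -0.1733, 0.1502]
tcp_rot: [[0.99, -0.14, 0.001], [-0.14, -0.99, -0.001], [0.001, 0.001, -1.0]]
force: [0.1, 0.0, -2.8]
opening: 0.27
grasp_force: 30.0
```

Request:
{"op": "move_arm", "data": {"increments": [{"xyz": [-0.6,-1,4],"roll": 0,"grip": 15},{"xyz": [0,0,4],"roll": 0,"grip": 15},{"xyz": [0,0,4],"roll": 0,"grip": 15},{"xyz": [0,0,3],"roll": 0,"grip": 15},{"xyz": [0,0,0],"roll": 0,"grip": 15}]}}

```text
time_s: 13.18
position: [0.538, -0.1717, 0.1334]
tcp_rot: [[0.99, -0.14, -0.001], [-0.14, -0.99, 0.001], [-0.002, -0.001, -1.0]]
force: [0.0, 0.5, -3.1]
opening: 0.269
grasp_force: 30.0
```

Request:
{"op": "move_arm", "data": {"increments": [{"xyz": [0,0,0],"roll": 0,"grip": 15},{"xyz": [0,0,0],"roll": 0,"grip": 15}]}}

```text
time_s: 13.35
position: [0.5385, -0.172, 0.1343]
tcp_rot: [[0.99, -0.14, -0.0], [-0.14, -0.99, 0.0], [-0.0, -0.0, -1.0]]
force: [0.7, 0.9, -3.6]
opening: 0.274
grasp_force: 30.0
```

Request:
{"op": "move_arm", "data": {"increments": [{"xyz": [0,0,3],"roll": 0,"grip": 15},{"xyz": [0,0,3],"roll": 0,"grip": 15},{"xyz": [0,0,3],"roll": 0,"grip": 15},{"xyz": [0,0,0],"roll": 0,"grip": 15},{"xyz": [0,0,0],"roll": 0,"grip": 15}]}}

```text
time_s: 13.77
position: [0.5383, -0.1719, 0.1251]
tcp_rot: [[0.99, -0.14, -0.001], [-0.14, -0.99, 0.0], [-0.001, -0.0, -1.0]]
force: [0.1, 0.1, -1.9]
opening: 0.275
grasp_force: 30.0
```

Request:
{"op": "move_arm", "data": {"increments": [{"xyz": [0,0,2],"roll": 0,"grip": 15},{"xyz": [0,0,2],"roll": 0,"grip": 15},{"xyz": [0,0,2],"roll": 0,"grip": 15},{"xyz": [0,0,0],"roll": 0,"grip": 15},{"xyz": [0,0,0],"roll": 0,"grip": 15}]}}

```text
time_s: 14.18
position: [0.5384, -0.1719, 0.1192]
tcp_rot: [[0.99, -0.14, -0.0], [-0.14, -0.99, 0.0], [-0.0, -0.0, -1.0]]
force: [0.2, 0.1, -3.3]
opening: 0.275
grasp_force: 30.0
```

The key is in the keyway. I'll push it home.

Request:
{"op": "move_arm", "data": {"increments": [{"xyz": [0,0,3],"roll": 0,"grip": 15},{"xyz": [0,0,3],"roll": 0,"grip": 15},{"xyz": [0,0,3],"roll": 0,"grip": 15},{"xyz": [0,0,2],"roll": 0,"grip": 15},{"xyz": [0,0,0],"roll": 0,"grip": 15}]}}

```text
time_s: 14.6
position: [0.5391, -0.1723, 0.109]
tcp_rot: [[0.99, -0.14, 0.001], [-0.14, -0.99, -0.001], [0.001, 0.0, -1.0]]
force: [-0.7, 0.3, 6.2]
opening: 0.274
grasp_force: 30.0
```

Request:
{"op": "move_arm", "data": {"increments": [{"xyz": [0,0,2],"roll": 0,"grip": 15},{"xyz": [0,0,1],"roll": 0,"grip": 15},{"xyz": [0,0,0],"roll": 0,"grip": 15},{"xyz": [0,0,0],"roll": 0,"grip": 15}]}}

```text
time_s: 14.93
position: [0.5391, -0.1723, 0.1065]
tcp_rot: [[0.99, -0.14, 0.001], [-0.14, -0.99, -0.001], [0.002, 0.001, -1.0]]
force: [-0.8, 1.1, 6.8]
opening: 0.275
grasp_force: 30.0
```

Request:
{"op": "move_arm", "data": {"increments": [{"xyz": [0,0,1],"roll": 0,"grip": 15},{"xyz": [0,0,1],"roll": 0,"grip": 15},{"xyz": [0,0,1],"roll": 0,"grip": 15},{"xyz": [0,0,0],"roll": 0,"grip": 15},{"xyz": [0,0,0],"roll": 0,"grip": 15}]}}

```text
time_s: 15.35
position: [0.5391, -0.1723, 0.1043]
tcp_rot: [[0.99, -0.14, 0.002], [-0.14, -0.99, -0.001], [0.002, 0.001, -1.0]]
force: [-2.5, 1.2, 12.3]
opening: 0.272
grasp_force: 30.0
```

Request:
{"op": "move_arm", "data": {"increments": [{"xyz": [0,0,1],"roll": 0,"grip": 15},{"xyz": [0,0,0],"roll": 0,"grip": 15},{"xyz": [0,0,0],"roll": 0,"grip": 15}]}}

```text
time_s: 15.6
position: [0.5391, -0.1723, 0.1043]
tcp_rot: [[0.99, -0.14, 0.002], [-0.14, -0.99, -0.001], [0.002, 0.001, -1.0]]
force: [-4.4, 1.8, 18.2]
opening: 0.275
grasp_force: 30.0
```

The collar has seated: z stopped at 0.1043, as predicted, while the force kept rising. One check before I hand in.

Run:
```python
from h import *
c="top"; K,D,W=cam(c); im,d=bot.capture(c); P=cloud(c,im,d,W)
c="wrist"; K,D,W=cam(c); im,d=bot.capture(c); P=cloud(c,im,d,W); z=P[...,2]; save(im,"w5.png")
h=cv2.cvtColor(im,cv2.COLOR_RGB2HSV).astype(int)
red=((h[...,0]<8)|(h[...,0]>172))&(h[...,1]>140)&(h[...,2]>60)
m=red&(z>.112)&(z<.125); print("grip",m.sum(),rect(P[m]) if m.sum() else 0)
m=(np.hypot(P[...,0]-.5375,P[...,1]+.172)<.022)&(z<.095)&(z>.07); print("collar z",np.percentile(z[m],[5,50,95]) if m.sum() else 0)
s=bot.read_state(); print(s["position"],s["force"],s["time_s"])
```

```text
grip 0 0
collar z [0.07736872 0.08493901 0.08610294]
[ 0.5390976  -0.17226932  0.10427744] [-3.06611421  0.70701901 17.892988  ] 15.7
```

View pics/w5.png

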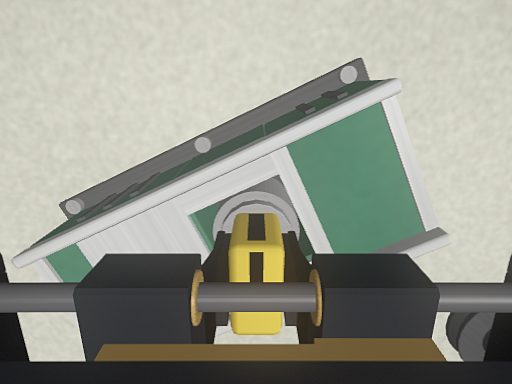

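The picture shows the collar seated on the hub at (256,210), inside the still-centred window. The collar top reads 0.086 m, which means it is flush.

```bash
python3 -c "
from rig import bot
print(bot.hand_in())"
```

```text
the job is handed in; nothing more can be done
None
```

I slid the guard until its window was centred over the hub, put the keyed shaft in with its key in the keyway, and pushed it fully home. I handed the job in at about 16 s with the yellow handle still gripped; no verdict came back.

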